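# Isolate the fuse unit and draw its fuse carrier

### The job

The fuse of this isolator unit is to be checked. First switch it off: swing the red handle round, away from the fuse carrier, all the way past the sprung steel button so that it rests in its off catch. Then pinch the carrier's two orange side catches together, draw the carrier straight up until it is completely out of its socket, and finish holding it there, upright and still, well clear above the unit with both catches still pinched; do not put it down, and leave the tools and the tape lying round the unit alone.

Things in the scene. Friction and masses are not known exactly. Their poses are not given: they have to be found in the camera images.
- fuse_unit: grey isolator-and-fuse unit, fixed; case 200 mm long (x), y -75 to +95 mm, flat cover 56 mm above the bench; three plugged glands stand 18 mm out of the front. Origin on the underside, half-way along; x runs from the fuse carrier (at x = -55 mm, y = 0) to the red handle's vertical pivot (x = 55, y = 0), y to the left of that, z up. A steel stop bracket, 26 mm high, stands at (70, 70) mm
- isolator (a joint): angle (rad) of the red handle about its vertical pivot. 0 = on: it points along the unit's -x and its end covers the carrier's rear shoulder, so the carrier cannot be lifted. Grows clockwise seen from above, towards the unit's +y, to a stop at 1.6 (pointing along +y). Past about 1.54 the sprung button is up behind it: off catch. Stays where left; push about 2 N at the fin, 6 to 7 N over the button
- isolator_pivot (a point): point on the handle's pivot axis, at the height of the cover
- handle_grip (a point): middle of the upright fin on the red handle, 45 mm out from the pivot, 30 mm above the cover. The fin is 11 mm thick, 52 mm long and reaches 46 mm above the cover; under it the handle's flat arm, 18 mm wide, lies 14 to 22 mm above the cover and ends 83 mm from the pivot. x points along the handle to the pivot
- off_button_top (a point): top of the round sprung steel button of the off catch (18 mm ball), 16.5 mm above the cover; the handle's arm presses it down as it rides over it (handle at about 1.2 to 1.55 rad) and comes to rest between it and the stop bracket
- socket (a point): middle of the carrier's socket at the height of the cover, fixed on the unit; axes as the unit's. The opening is 47 by 39 mm, the lips under which the catches hook are 8 mm thick
- carrier_grip (a point): black fuse carrier, about 0.26 kg: point midway between its orange catch pads, 25 mm above the cover while seated, axes then as the unit's. Pads on its +y and -y sides, 50 mm over their faces, 26 mm long (x), 13 to 37 mm above the cover. Body between them 44 mm (x) by 32 mm, top 44 mm above the cover. Collar on the cover: 42 mm wide, 12 mm high, from 31 mm in front to 41 mm behind the centre
- carrier_foot (a point): bottom of the carrier's black cheeks, 65 mm below carrier_grip; while seated they hang 40 mm deep in the socket (brass blades 46 mm), 1.5 mm clear all round
- catch_left (a joint): how far the catch pad on the carrier's +y side is pressed in, m: 0 = out (hooked under the lip), 0.0055 = fully pressed, when the pads measure 39 mm over their faces. Sprung: 2.4 N to start, 6.8 N fully pressed. The hook is free of the lip from 0.003 if the carrier is centred; press both fully
- catch_right (a joint): the same for the catch pad on the carrier's -y side
- pliers: combination pliers with red handles, 175 mm long, lying near the right side of the unit, 13 mm high; bystander
- driver: black-handled screwdriver, 193 mm long, 29 mm high, lying in front of the unit; bystander
- tape: roll of black insulating tape, 58 mm across, 19 mm high, lying on the left of the unit; bystander
- spanner: combination spanner, 204 mm long, 9 mm high, lying at the far edge of the bench; bystander
Not all that is in view belongs to the job. Leave any blue look-alike of the part that bears carrier_grip alone.

How it is judged:
By the outcome, as a careful person would: the job done as asked, in the order asked, and still so for the second after the job is handed in, while the arm keeps its last pose, push and grip.
It also fails if it takes over 43 s, if anything falls off the work surface, if the arm or the gripper's body presses on something with over 40 N, if the wrist force passes 120 N, or if a joint passes its speed limit or range.

### The arm

A 6-joint arm with a two-finger parallel gripper is mounted at the origin on the work surface; the furniture and walls round the work are solid. World frame = base frame: x ahead of the robot, y to its left, z up, the work surface at z = 0. Lengths are in m, angles in rad, forces in N, time in s.
With the tool pointing down it reaches from about 0.4 to 0.925 m from the base axis. Payload 12.5 kg.
Tool frame: the origin (TCP) lies midway between the tips of the shut fingers; the grasp point (between the pads) lies 19 mm behind it (manip.hold_point_z is the x of the grasp point in the tool frame, in m); x points along the fingers, y is the direction in which the jaws open and shut, and the axes are right-handed (so a half turn about x gives the same grasp; the last joint's range is limited). The gripper opens to 95 mm and grips with 3 to 60 N. Pads are 20 mm wide; open, the fingers measure 119 mm over their backs; the gripper's body (75 mm by 180 mm) begins 59 mm behind the grasp point.
Start: joints at [-1.42, 0.491, 1.559, -0, 1.092, -0.106], TCP at [0.159, -0.605, 0.215] pointing down, gripper open.
Joint ranges: [-3.1, 3.1], [-0.84, 2.19], [0.05, 2.79], [-1.13, 4.28], [0.06, 2.93], [-2.69, 2.69]. Speed limits (rad/s): [2.22, 2.22, 2.79, 3.14, 3.14, 3.14].

### API

Orientations are given as a unit quaternion [x, y, z, w].
In Python, from station import manip gives the robot as it stands.
- The arm moves only by the tool carry_out, never from a script. Its argument "targets" is a list of rows, each an object with "delta_pos": the shift along the world's x, y, z in cm, a list of three; "yaw": the turn about the world's z in degrees. A call has exactly 8 rows; each row is the pose to reach, as a shift and turn from the pose measured when the call began; what a row does not reach only later rows make up. A row lasts 1/12 s, in which the tool goes at most 41.7 mm and 7.16 degrees, less where a joint would pass 70% of its speed; a pose out of reach is approached as far as the arm can. A call with a gripper value outside its range is refused whole. "grip" is the opening, from 0 (shut) to 1 (fully open), set as the call begins (left out, the last holds). The fingers move at their own pace and stop on an object; "force" is the grip in N (left out, the last holds). Time passes only in rows, so rows that repeat a pose let the fingers close, or fill a call up. It gives the time, the measured TCP pose, the force and the opening at its end, in the units of the state.
- manip.get_obs(): the state, without advancing time (a new reading comes with each control period).
- manip.grab_frame(name): name is "scene" or "side" or "wrist"; returns (picture, depth): 384x512x3 uint8, red, green, blue; 384x512 float32, m along the optical axis (not along the pixel's ray), 0 where there is no reading.
- manip.camera_params(name): a dict with "mtx" (3x3 intrinsics, pixels), "k1" (the pictures are not rectified: a ray, as slopes to the right and down, at radius r is drawn at 1 + k1 r^2 times it, then the intrinsics apply), "world_from_camera" (4x4, takes a point from camera to world coordinates); the wrist camera has in their place "hand_eye" (4x4, takes a point from camera to tool coordinates, whose origin is the TCP and whose axes are the tool frame's). Camera axes: x right, y down, z forward; pixel columns grow to the right and rows downward; lengths in m; the calibration is good to about 2 mm. A picture is of the moment at which its call begins: read the wrist's pose just before it. camera_params takes no time and is no camera call.
- manip.job_done(): hands the job in, once; it reports no verdict.
Trained networks look in the newest picture that a camera, given by its name, has taken for a name from the list of things; names that differ only in an ending like _2 or _b are one class to them, and where a whole thing is asked for, a point or a joint stands for the part that bears it (a point fixed in the world has none). Each returns a list of dicts, best first, with "score" (0 to 1); they miss things now and then, are a little off and sometimes report something else, mostly with a low value. They report only what shows in the picture. A call takes as long as a camera call. They do not tell look-alikes from the thing itself.
- manip.cut_out(camera, name): "region" (384x512 bool, what is visible of it) and "box" ([left, top, right, bottom] in pixels, round what is visible of it).
The state is a dict: "time_s": time; "qpos": joint angles; "joint_vel": joint speeds; "joint_efforts": joint torques, N m; "position": TCP position; "tcp_rot": TCP orientation; "ft_force": force on the tool from outside, world axes, zero at the start; "wrist_torque": the same for the moment, N m; "finger_gap": opening from 0.0 (shut) to 1.0 (fully open).
Only numpy, scipy, OpenCV 4.12 (cv2) and the standard library are available. Lean on these libraries where they do the work, as an engineer would, in place of code of your own. Each camera call takes 0.05 s, during which the arm holds its last target.

## Working session

There is one attempt and no reset: what is moved stays moved. The work goes in short steps, Python scripts to look and compute and a tool call to move; the robot and the scene stay as the last step left them, time stands still between calls to the robot, and variables do not carry over. Pictures are saved under pics/ and viewed, and the job is handed in when it is done.

Besides the shell and the picture viewer there is one more tool, called after "Request:" as name(argument=value, ...), one argument or row to a line, values as JSON. carry_out: Moves the arm, as the interface text tells. Its arguments: {"type":"object","properties":{"targets":{"type":"array"},"grip":{"type":"number"},"force":{"type":"number"}},"required":["targets"]}

```bash
ls; mkdir -p pics; cat > h.py <<'E'
import numpy as np, cv2
from station import manip
from scipy.spatial.transform import Rotation as R
def save(img,name): cv2.imwrite('pics/'+name,cv2.cvtColor(img,cv2.COLOR_RGB2BGR))
def pose(o=None):
    o=o or manip.get_obs(); T=np.eye(4); T[:3,:3]=R.from_quat(o['tcp_rot']).as_matrix(); T[:3,3]=o['position']; return T
def w_from_c(cam,T=None):
    p=manip.camera_params(cam)
    return np.array(p['world_from_camera']) if 'world_from_camera' in p else T@np.array(p['hand_eye'])
def cloud(cam,depth,T=None):
    p=manip.camera_params(cam); K=np.array(p['mtx'],float); k=p['k1']
    v,u=np.mgrid[0:depth.shape[0],0:depth.shape[1]]
    pts=cv2.undistortPoints(np.stack([u,v],-1).reshape(-1,1,2).astype(np.float64),K,np.array([k,0,0,0,0.]),).reshape(depth.shape+(2,))
    P=np.dstack([pts*depth[...,None],depth]); W=w_from_c(cam,T)
    return P@W[:3,:3].T+W[:3,3]
def project(cam,pw,T=None):
    p=manip.camera_params(cam); W=np.linalg.inv(w_from_c(cam,T)); 
    rv,_=cv2.Rodrigues(W[:3,:3]); q,_=cv2.projectPoints(np.atleast_2d(pw).astype(float),rv,W[:3,3],np.array(p['mtx'],float),np.array([p['k1'],0,0,0,0.])); return q[:,0]
E
python3 - <<'E'
from h import *
print(manip.get_obs(), manip.hold_point_z)
for c in ['scene','side']:
    img,d=manip.grab_frame(c); save(img,c+'0.png'); np.savez(c+'0.npz',img=img,d=d)
    print(c,manip.camera_params(c))
    for n in ['carrier_grip','isolator','fuse_unit']:
        for r in manip.cut_out(c,n)[:3]:
            m=r['region']; P=cloud(c,d)[m&(d>0)]
            print(n,r['score'],r['box'],m.sum(),np.median(P,0).round(3),P.max(0).round(3))
print(manip.camera_params('wrist'))
E
```

```text
pics
{'time_s': 0.0, 'qpos': array([-1.41960986e+00,  4.91605803e-01,  1.55943582e+00, -1.74364297e-05,
        1.09166746e+00, -1.05613045e-01]), 'joint_vel': array([ 6.17679981e-04, -3.27763275e-04,  1.04478029e-04, -9.79192210e-04,
       -1.18535991e-03, -1.83910416e-05]), 'joint_efforts': array([-3.04962614e-04, -6.12647223e+01, -2.58182359e+01,  6.92291977e-02,
        4.82038292e-02, -1.17481432e-04]), 'position': array([ 0.1587169 , -0.60427548,  0.2140377 ]), 'tcp_rot': array([-0.70127099, -0.09094037,  0.70129992, -0.09015139]), 'ft_force': array([-0.55391923, -0.23682515,  0.3383736 ]), 'wrist_torque': array([0.05068796, 0.00871262, 0.01692346]), 'finger_gap': 1.0002935714597572} -0.0188
scene {'mtx': array([[424.4283693 ,   0.        , 258.08022483],
       [  0.        , 424.4283693 , 190.85955779],
       [  0.        ,   0.        ,   1.        ]]), 'k1': -0.010379783477801734, 'world_from_camera': array([[ 0.95529878,  0.25833119, -0.14376799,  0.68719988],
       [ 0.29551498, -0.82012127,  0.48997143, -0.53010216],
       [ 0.00866772, -0.51055471, -0.85980158,  0.9
[... 1310 characters left out ...]
.8, 292.5, 194.0] 530 [0.562 0.01  0.084] [0.61  0.086 0.105]
fuse_unit 0.56 [202.9, 177.5, 315.9, 239.2] 4759 [ 0.551 -0.056  0.055] [0.661 0.261 0.105]
{'mtx': array([[294.358486  ,   0.        , 252.82637773],
       [  0.        , 294.358486  , 195.33383111],
       [  0.        ,   0.        ,   1.        ]]), 'k1': -0.0022665927538846305, 'hand_eye': array([[ 1.95207001e-03, -2.70504693e-01,  9.62716677e-01,
        -1.69566036e-01],
       [ 9.99997487e-01, -5.33508231e-04, -2.17756857e-03,
        -5.23109414e-04],
       [ 1.10265979e-03,  9.62718508e-01,  2.70502971e-01,
        -7.73552743e-02],
       [ 0.00000000e+00,  0.00000000e+00,  0.00000000e+00,
         1.00000000e+00]])}
```

View pics/scene0.png

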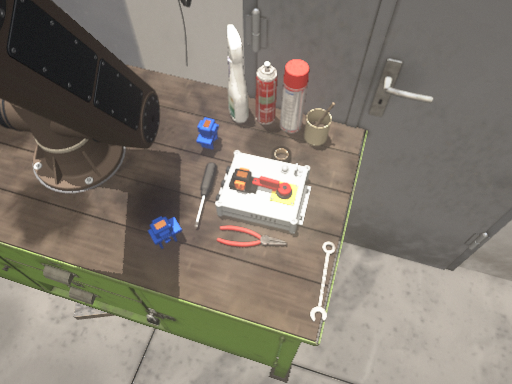

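View pics/side0.png

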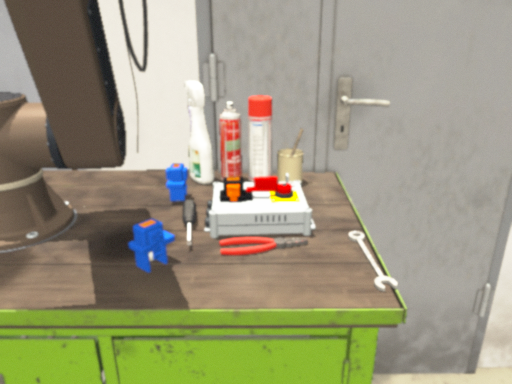

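```bash
python3 - <<'E'
import cv2
for c,b in [('scene',(200,140,340,245)),('side',(190,140,330,245))]:
    i=cv2.imread(f'pics/{c}0.png')[b[1]:b[3],b[0]:b[2]]; cv2.imwrite(f'pics/{c}0z.png',cv2.resize(i,None,fx=5.5,fy=5.5,interpolation=cv2.INTER_CUBIC))
E
```

```text
(no output)
```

View pics/scene0z.png

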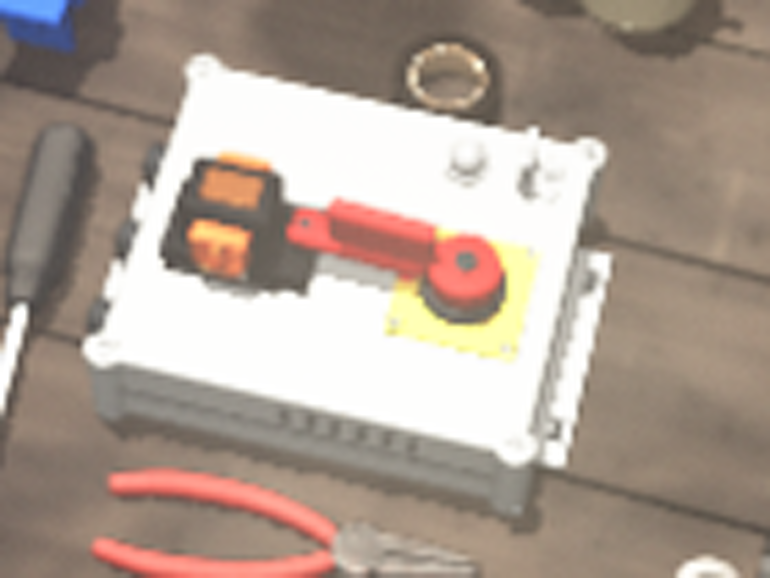

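View pics/side0z.png

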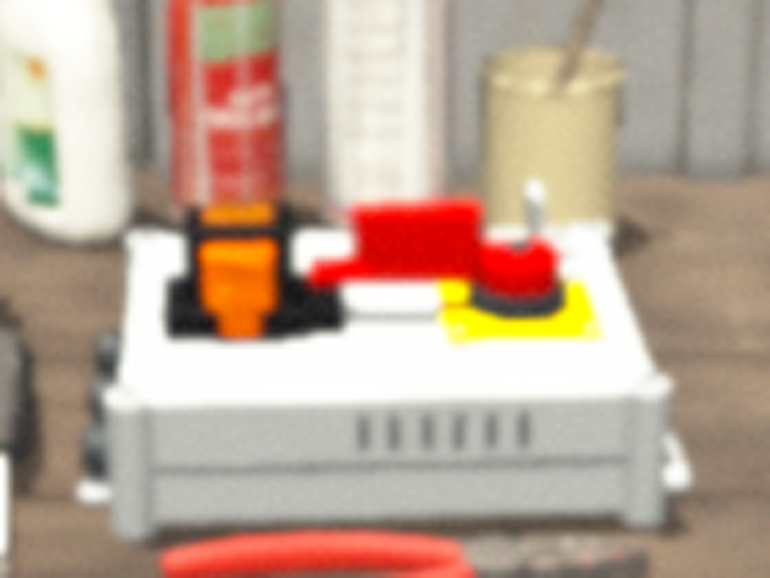

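The carrier is at about (240,180) in the scene image, with its orange catches. The red handle points at it, its pivot is near (284,190), and the button and stop bracket are on the far side. The two blue blocks are look-alikes. Next I'll fit the unit's pose.

```bash
python3 - <<'E'
from h import *
for c in ['scene','side']:
    f=np.load(c+'0.npz'); P=cloud(c,f['d']); m=(abs(P[...,2]-.056)<.006)&(abs(P[...,0]-.55)<.17)&(abs(P[...,1]-.0)<.16)&(f['d']>0)
    if c=='scene': print('bench z',np.median(P[280:300,180:220,2]))
    n,l,s,_=cv2.connectedComponentsWithStats(m.astype(np.uint8)); k=1+s[1:,4].argmax(); Q=P[l==k]
    print(c,s[k],np.median(Q[:,2]),cv2.minAreaRect((Q[:,:2]*1000).astype(np.float32)))
    img=f['img'].astype(int)
    red=(img[...,0]>130)&(img[...,1]<80)&(img[...,2]<90)&(abs(P[...,0]-.56)<.1)&(abs(P[...,1])<.06)&(P[...,2]>.085)
    Q=P[red]; print('red',len(Q),Q.mean(0),Q.min(0),Q.max(0))
    fin=Q[Q[:,2]>.096]; mu=fin[:,:2].mean(0); w,v=np.linalg.eigh(np.cov(fin[:,:2].T)); print('fin',len(fin),mu,np.degrees(np.arctan2(v[1,1],v[0,1])))
    org=(img[...,0]>170)&(img[...,1]>60)&(img[...,1]<170)&(img[...,2]<90)&(abs(P[...,0]-.49)<.04)&(abs(P[...,1])<.06)&(P[...,2]>.062)
    Q=P[org]; print('orange',len(Q),Q.mean(0),Q.min(0),Q.max(0))
T=pose(); print(T.round(3))
E
```

```text
bench z -0.0015631408658374757
scene [ 216  150   95   75 3464] 0.05536307437497845 ((540.854736328125, 22.200668334960938), (208.56407165527344, 179.7904815673828), 2.456690549850464)<stdin>:9: RuntimeWarning: Mean of empty slice.
  ret = um.true_divide(
Traceback (most recent call last):
ValueError: zero-size array to reduction operation minimum which has no identity
```

```bash
python3 - <<'E'
from h import *
T=pose(); print(T.round(3)); print((T@np.array(manip.camera_params('wrist')['hand_eye'])).round(3))
E
```

```text
[[-0.     0.254 -0.967  0.159]
 [ 0.    -0.967 -0.254 -0.604]
 [-1.    -0.    -0.     0.215]
 [ 0.     0.     0.     1.   ]]
[[ 0.253 -0.931 -0.262  0.233]
 [-0.967 -0.244 -0.066 -0.584]
 [-0.002  0.27  -0.963  0.384]
 [ 0.     0.     0.     1.   ]]
```

Request:
carry_out(
  targets=[
    {"delta_pos": [3, 2.5, 0.5], "yaw": 0},
    {"delta_pos": [6, 5.5, 1], "yaw": 0},
    {"delta_pos": [9, 8.5, 2], "yaw": 0},
    {"delta_pos": [12, 11.5, 3], "yaw": 0},
    {"delta_pos": [15, 14.5, 4], "yaw": 0},
    {"delta_pos": [18, 17.5, 4.5], "yaw": 0},
    {"delta_pos": [20.5, 20.5, 5], "yaw": 0},
    {"delta_pos": [23, 23.5, 5], "yaw": 0},
  ],
  grip=1,
)

```text
time_s: 1.07
position: [0.3882, -0.3703, 0.2656]
tcp_rot: [0.702, 0.09, -0.701, 0.091]
ft_force: [0.8, -0.4, -0.2]
finger_gap: 1.004
```

Request:
carry_out(
  targets=[
    {"delta_pos": [2.5, 2, 0], "yaw": 7},
    {"delta_pos": [4, 4, 0], "yaw": 14},
    {"delta_pos": [5.5, 6.5, 0], "yaw": 21},
    {"delta_pos": [7, 9, 0], "yaw": 28},
    {"delta_pos": [8, 11.5, 0], "yaw": 35},
    {"delta_pos": [8.5, 14, 0], "yaw": 42},
    {"delta_pos": [9, 16.5, 0], "yaw": 49},
    {"delta_pos": [9, 19, 0], "yaw": 56},
  ],
)

```text
time_s: 1.73
position: [0.4787, -0.179, 0.2656]
tcp_rot: [0.576, 0.411, -0.575, 0.411]
ft_force: [1.0, -0.5, 0.1]
finger_gap: 0.999
```

Request:
carry_out(
  targets=[
    {"delta_pos": [0, 2.5, 0], "yaw": 7},
    {"delta_pos": [0, 5, 0], "yaw": 14},
    {"delta_pos": [0, 7.5, 0], "yaw": 21},
    {"delta_pos": [-1, 10, 0], "yaw": 28},
    {"delta_pos": [-1, 12.5, 0], "yaw": 35},
    {"delta_pos": [-2, 15, 0], "yaw": 42},
    {"delta_pos": [-2, 17.5, 0], "yaw": 49},
    {"delta_pos": [-3, 19.0, 0], "yaw": 56},
  ],
)

```text
time_s: 2.4
position: [0.4491, 0.0127, 0.2657]
tcp_rot: [0.314, 0.634, -0.312, 0.634]
ft_force: [-0.2, 0.0, 0.1]
finger_gap: 1.0
```

Request:
carry_out(
  targets=[
    {"delta_pos": [0, 0, 0], "yaw": 7},
    {"delta_pos": [0, 0, 0], "yaw": 14},
    {"delta_pos": [0, 0, 0], "yaw": 21},
    {"delta_pos": [0, 0, 0], "yaw": 28},
    {"delta_pos": [0, 0, 0], "yaw": 35},
    {"delta_pos": [0, 0, 0], "yaw": 42},
    {"delta_pos": [0, 0, 0], "yaw": 49},
    {"delta_pos": [0, 0, 0], "yaw": 56},
  ],
)

```text
time_s: 3.07
position: [0.449, 0.0127, 0.2658]
tcp_rot: [-0.023, 0.707, 0.024, 0.707]
ft_force: [-0.3, 1.1, -0.5]
finger_gap: 1.001
```

```bash
python3 - <<'E'
from h import *
o=manip.get_obs(); T=pose(o); print(o['time_s'],o['qpos'].round(2),T.round(4))
img,d=manip.grab_frame('wrist'); save(img,'w1.png'); np.savez('w1.npz',img=img,d=d,T=T)
P=cloud('wrist',d,T)
for n in ['carrier_grip','isolator','fuse_unit']:
    for r in manip.cut_out('wrist',n)[:3]:
        m=r['region']; Q=P[m&(d>0)]
        print(n,r['score'],r['box'],m.sum(),np.median(Q,0).round(4))
E
```

```text
3.0667 [-0.12  0.18  1.89  0.    1.07 -1.76] [[-4.000e-04 -6.620e-02  9.978e-01  4.490e-01]
 [ 2.600e-03  9.978e-01  6.620e-02  1.270e-02]
 [-1.000e+00  2.600e-03 -3.000e-04  2.658e-01]
 [ 0.000e+00  0.000e+00  0.000e+00  1.000e+00]]
carrier_grip 0.92 [334.5, 64.9, 400.3, 113.7] 2549 [0.3414 0.138  0.077 ]
carrier_grip 0.87 [70.7, 47.2, 145.9, 116.1] 2799 [ 0.3478 -0.1585  0.0759]
carrier_grip 0.6 [230.7, 177.0, 271.7, 229.5] 1956 [0.4798 0.012  0.0932]
isolator 0.71 [242.0, 227.1, 260.9, 272.5] 582 [0.5412 0.0169 0.0823]
fuse_unit 0.65 [190.5, 146.8, 322.6, 305.4] 12791 [0.5058 0.0298 0.0557]
```

View pics/w1.png

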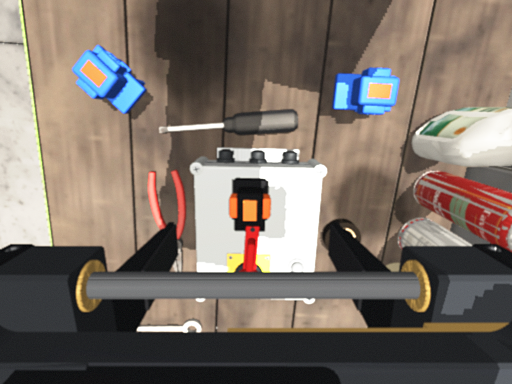

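The wrist view shows the carrier at (251,205), the fin at (251,245) and the yellow pivot plate near (247,263), partly hidden by the gripper.

```bash
python3 - <<'E'
from h import *
f=np.load('w1.npz'); d=f['d'];P=cloud('wrist',d,f['T']); img=f['img'].astype(int); hsv=cv2.cvtColor(f['img'],cv2.COLOR_RGB2HSV)
i=f['img'][140:310,180:340]; save(cv2.resize(i,None,fx=3.5,fy=3.5,interpolation=cv2.INTER_CUBIC),'w1z.png')
v,u=np.mgrid[0:384,0:512]
box=(u>185)&(u<330)&(v>140)&(v<275)&(d>0)
print('bench',np.median(P[60:90,180:220,2]))
cov=box&(abs(P[...,2]-.056)<.006)
n,l,s,_=cv2.connectedComponentsWithStats(cov.astype(np.uint8)); k=1+s[1:,4].argmax(); C=l==k
print('cover z',np.median(P[C][:,2]))
# left/right edges per row
for nm,fn in (('min',np.argmin),('max',np.argmax)):
    E=[]
    for r in range(180,240):
        c=np.where(C[r])[0]
        if len(c): E.append(P[r,c[0] if nm=='min' else c[-1],:2])
    E=np.array(E); a=np.polyfit(E[:,0],E[:,1],1); print(nm,'y at x=.5',np.polyval(a,.5),'deg',np.degrees(np.arctan(a[0])),'x',E[:,0].min(),E[:,0].max())
E=[]
for c in range(205,315):
    r=np.where(C[:,c])[0]
    if len(r): E.append(P[r[0],c,:2])
E=np.array(E);a=np.polyfit(E[:,1],E[:,0],1); print('front x at y=.02',np.polyval(a,.02),'deg',np.degrees(np.arctan(-a[0])), np.median(E[:,0]))
red=box&((hsv[...,0]<6)|(hsv[...,0]>172))&(hsv[...,1]>150)&(hsv[...,2]>90)&(P[...,2]>.065)
Q=P[red]; print('red',len(Q),Q[:,0].min(),Q[:,0].max(),Q[:,1].min(),Q[:,1].max(),Q[:,2].max())
fin=Q[Q[:,2]>.095]; mu=fin.mean(0); w,vv=np.linalg.eigh(np.cov(fin[:,:2].T)); print('fin',len(fin),mu,np.degrees(np.arctan2(vv[1,1],vv[0,1])),fin.min(0),fin.max(0))
org=box&(hsv[...,0]>=6)&(hsv[...,0]<20)&(hsv[...,1]>150)&(P[...,2]>.065)
n,l,s,c=cv2.connectedComponentsWithStats(org.astype(np.uint8))
for k in range(1,n):
    if s[k,4]>20: Q=P[l==k]; print('org',s[k],Q.mean(0).round(4),Q.min(0).round(4),Q.max(0).round(4))
blk=box&(hsv[...,2]<90)&(P[...,2]>.09)&(P[...,0]<.53); Q=P[blk]; print('body top',len(Q),Q.mean(0),Q.min(0),Q.max(0))
E
```

```text
bench -0.0013027724837617882
cover z 0.05573586183509677
min y at x=.5 -0.061060898045295936 deg 2.5367574331974185 x 0.46468440711561804 0.5487571357194146
max y at x=.5 0.10696740987528015 deg 2.533248211579432 x 0.4537919853723389 0.5379107515686118
front x at y=.02 0.44171514987661936 deg 2.4617851892191878 0.44161766719949597
red 554 0.4722418595810925 0.5842961426460285 -0.006481703535676503 0.027785226645146315 0.10338531128831502
fin 262 [0.54641164 0.01746482 0.10040229] 178.6857255033013 [0.47224186 0.00992551 0.09522271] [0.56967959 0.02697256 0.10338531]
org [230 193   8  26 187] [ 0.4846 -0.0067  0.0917] [ 0.4684 -0.0119  0.0669] [ 0.5099 -0.0016  0.1   ]
org [262 193   8  26 188] [0.4831 0.0323 0.0908] [0.4727 0.0271 0.0667] [0.4984 0.0375 0.0984]
org [242 199  16  23 359] [0.4865 0.0128 0.1001] [0.472  0.0032 0.098 ] [0.5011 0.0228 0.1026]
body top 898 [0.45780815 0.01428672 0.20229223] [ 0.4178247  -0.00879443  0.09056379] [0.50865697 0.06167219 0.35840788]
```

View pics/w1z.png

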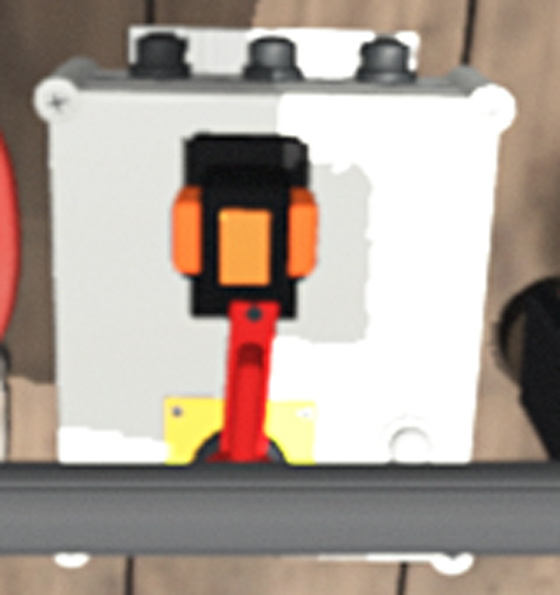

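```bash
python3 - <<'E'
from h import *
f=np.load('w1.npz'); d=f['d'];P=cloud('wrist',d,f['T']); hsv=cv2.cvtColor(f['img'],cv2.COLOR_RGB2HSV)
v,u=np.mgrid[0:384,0:512]
red=(u>235)&(u<275)&(v>224)&(v<274)&((hsv[...,0]<6)|(hsv[...,0]>172))&(hsv[...,1]>120)&(hsv[...,2]>70)
for r in range(226,273,3):
    c=np.where(red[r])[0]
    if len(c): 
        Q=P[r,c]; print(r,c.min(),c.max(),'x',Q[:,0].mean().round(4),'y',Q[:,1].min().round(4),Q[:,1].max().round(4),'top y',Q[Q[:,2]>.097][:,1].mean().round(4) if (Q[:,2]>.097).any() else None,'z',Q[:,2].round(3).tolist())
E
```

```text
226 246 259 x 0.5074 y 0.0099 0.0258 top y 0.0179 z [0.098, 0.098, 0.098, 0.098, 0.098, 0.099, 0.098, 0.098, 0.099, 0.098, 0.098, 0.098, 0.1, 0.098]
229 245 259 x 0.5202 y 0.009 0.0278 top y None z [0.075, 0.077, 0.077, 0.077, 0.077, 0.078, 0.078, 0.078, 0.078, 0.079, 0.077, 0.068]
232 246 258 x 0.5241 y 0.0105 0.0262 top y None z [0.078, 0.078, 0.077, 0.077, 0.076, 0.078, 0.077, 0.078, 0.077, 0.077, 0.077, 0.077, 0.077]
235 246 258 x 0.5283 y 0.0108 0.0266 top y None z [0.078, 0.077, 0.078, 0.077, 0.078, 0.077, 0.078, 0.078, 0.077, 0.078, 0.078, 0.078, 0.076]
238 245 257 x 0.532 y 0.0097 0.0255 top y None z [0.077, 0.078, 0.078, 0.08, 0.08, 0.081, 0.082, 0.081, 0.081, 0.078, 0.077, 0.077, 0.079]
241 245 256 x 0.5331 y 0.01 0.0244 top y None z [0.077, 0.078, 0.085, 0.089, 0.09, 0.092, 0.09, 0.092, 0.089, 0.088, 0.083, 0.078]
244 245 256 x 0.5343 y 0.0102 0.0248 top y 0.0176 z [0.078, 0.079, 0.094, 0.099, 0.099, 0.099, 0.099, 0.099, 0.099, 0.097, 0.093, 0.077]
247 245 256 x 0.5373 y 0.0105 0.0251 top y 0.0178 z [0.077, 0.079, 0.099, 0.099, 0.101, 0.101, 0.102, 0.101, 0.102, 0.101, 0.1
[... 435 characters left out ...]
227 top y 0.0175 z [0.078, 0.099, 0.101, 0.101, 0.102, 0.102, 0.103, 0.102, 0.1, 0.098]
262 244 254 x 0.5585 y 0.0104 0.0239 top y 0.0172 z [0.079, 0.078, 0.1, 0.102, 0.101, 0.101, 0.102, 0.102, 0.101, 0.1, 0.078]
265 242 256 x 0.5658 y 0.008 0.0276 top y 0.0174 z [0.067, 0.077, 0.077, 0.091, 0.101, 0.101, 0.101, 0.102, 0.101, 0.102, 0.101, 0.1, 0.077, 0.077, 0.065]
268 242 256 x 0.5698 y 0.0082 0.0278 top y 0.0171 z [0.068, 0.077, 0.078, 0.097, 0.101, 0.101, 0.102, 0.101, 0.102, 0.101, 0.101, 0.099, 0.079, 0.076, 0.067]
271 239 256 x 0.5752 y 0.0044 0.0277 top y 0.0173 z [0.075, 0.074, 0.078, 0.079, 0.079, 0.08, 0.098, 0.1, 0.101, 0.102, 0.101, 0.102, 0.102, 0.1, 0.098, 0.076, 0.075, 0.074]
```

Request:
carry_out(
  targets=[
    {"delta_pos": [3, 0.2, -1], "yaw": -1},
    {"delta_pos": [6, 0.3, -2.5], "yaw": -3},
    {"delta_pos": [8.5, 0.4, -5], "yaw": -5},
    {"delta_pos": [10, 0.5, -7.5], "yaw": -5},
    {"delta_pos": [10.3, 0.5, -10], "yaw": -5},
    {"delta_pos": [10.3, 0.5, -12], "yaw": -5},
    {"delta_pos": [10.3, 0.5, -13.5], "yaw": -5},
    {"delta_pos": [10.3, 0.5, -14], "yaw": -5},
  ],
  grip=0.45,
  force=10,
)

```text
time_s: 3.93
position: [0.5512, 0.0178, 0.1235]
tcp_rot: [0.013, 0.708, -0.011, 0.706]
ft_force: [-0.5, 1.2, 0.1]
finger_gap: 0.494
```

```bash
python3 - <<'E'
from h import *
o=manip.get_obs(); T=pose(o); print(o['time_s'],T.round(4))
for c in ['side','wrist']:
    img,d=manip.grab_frame(c); save(img,c+'2.png')
    if c=='side': save(cv2.resize(img[100:245,190:340],None,fx=5,fy=4,interpolation=cv2.INTER_CUBIC),'side2z.png')
    else: save(img[140:384,120:400],'wrist2z.png')
E
```

```text
3.9333 [[-0.0038  0.035   0.9994  0.5512]
 [ 0.003   0.9994 -0.035   0.0178]
 [-1.      0.0028 -0.0039  0.1235]
 [ 0.      0.      0.      1.    ]]
```

View pics/side2z.png

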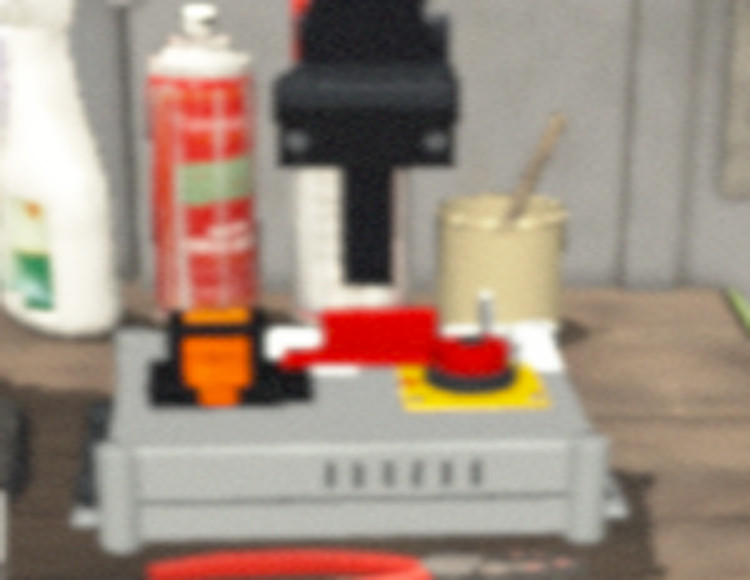

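View pics/wrist2.png

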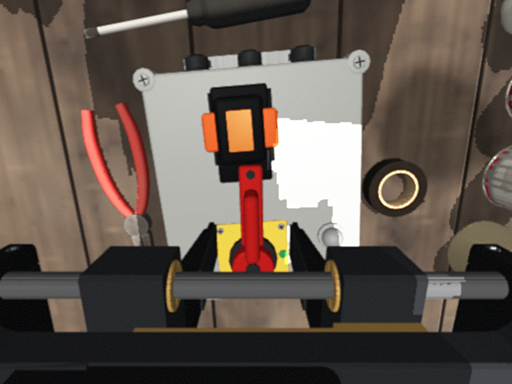

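The fin is centred between the fingers in the wrist view, at about (252,215), and aligned with the tool. The side view shows the fingers above the fin. I'll descend and close.

Request:
carry_out(
  targets=[
    {"delta_pos": [0, 0, -1.5], "yaw": 0},
    {"delta_pos": [0, 0, -3], "yaw": 0},
    {"delta_pos": [0.1, 0, -3.8], "yaw": 0},
    {"delta_pos": [0.1, 0, -4.2], "yaw": 0},
    {"delta_pos": [0.1, 0, -4.2], "yaw": 0},
    {"delta_pos": [0.1, 0, -4.2], "yaw": 0},
    {"delta_pos": [0.1, 0, -4.2], "yaw": 0},
    {"delta_pos": [0.1, 0, -4.2], "yaw": 0},
  ],
)

```text
time_s: 4.7
position: [0.5531, 0.0177, 0.084]
tcp_rot: [0.013, 0.707, -0.011, 0.707]
ft_force: [-0.1, -0.4, 0.4]
finger_gap: 0.452
```

Request:
carry_out(
  targets=[
    {"delta_pos": [0, 0, 0], "yaw": 0},
    {"delta_pos": [0, 0, 0], "yaw": 0},
    {"delta_pos": [0, 0, 0], "yaw": 0},
    {"delta_pos": [0, 0, 0], "yaw": 0},
    {"delta_pos": [0, 0, 0], "yaw": 0},
    {"delta_pos": [0, 0, 0], "yaw": 0},
    {"delta_pos": [0, 0, 0], "yaw": 0},
    {"delta_pos": [0, 0, 0], "yaw": 0},
  ],
  grip=0,
  force=12,
)

```text
time_s: 5.37
position: [0.553, 0.0177, 0.084]
tcp_rot: [0.013, 0.707, -0.011, 0.707]
ft_force: [-0.6, -0.2, 1.0]
finger_gap: 0.115
```

```bash
python3 - <<'E'
from h import *
o=manip.get_obs(); T=pose(o); print(o['time_s'],o['finger_gap'],o['ft_force'],o['wrist_torque'],o['qpos'].round(2)); p=T[:3,3]
piv=np.array([0.5965,0.0172]); print(p, T[:2,1])
r0=p[:2]-piv; r=np.linalg.norm(r0); a0=np.degrees(np.arctan2(r0[1],r0[0])); th0=2.5+180-a0; print('r',r,'world ang',a0,'handle',th0)
for k in range(0,101,7):
    a=np.radians(a0-k); q=piv+r*np.array([np.cos(a),np.sin(a)]); print(k,round(th0+k,1),((q-p[:2])*100).round(2))
E
```

```text
5.3667 0.11509159202476027 [-0.61862668 -0.18605411  0.99091335] [-0.11430845  0.05258725 -0.00766555] [-0.09  0.56  1.86  0.    0.72 -1.63]
[0.55302504 0.01768959 0.0839722 ] [0.03378768 0.99942568]
r 0.04347771640161052 world ang 179.35479885620381 handle 3.1452011437961858
0 3.1 [0. 0.]
7 10.1 [0.04 0.53]
14 17.1 [0.14 1.05]
21 24.1 [0.31 1.55]
28 31.1 [0.53 2.04]
35 38.1 [0.81 2.48]
42 45.1 [1.15 2.9 ]
49 52.1 [1.53 3.26]
56 59.1 [1.96 3.58]
63 66.1 [2.42 3.85]
70 73.1 [2.91 4.05]
77 80.1 [3.42 4.2 ]
84 87.1 [3.94 4.28]
91 94.1 [4.47 4.3 ]
98 101.1 [5.   4.25]
```

Request:
carry_out(
  targets=[
    {"delta_pos": [0.01, 0.26, 0], "yaw": -3.5},
    {"delta_pos": [0.06, 0.65, 0], "yaw": -8.7},
    {"delta_pos": [0.14, 1.05, 0], "yaw": -14},
    {"delta_pos": [0.26, 1.43, 0], "yaw": -19.3},
    {"delta_pos": [0.4, 1.79, 0], "yaw": -24.5},
    {"delta_pos": [0.6, 2.16, 0], "yaw": -30},
    {"delta_pos": [0.81, 2.48, 0], "yaw": -35},
    {"delta_pos": [1.05, 2.78, 0], "yaw": -40},
  ],
)

```text
time_s: 6.03
position: [0.5641, 0.0451, 0.0839]
tcp_rot: [0.255, 0.659, -0.254, 0.66]
ft_force: [3.0, -6.0, -0.9]
finger_gap: 0.116
```

```bash
python3 - <<'E'
from h import *
o=manip.get_obs(); T=pose(o); print(o['time_s'],o['finger_gap'],o['ft_force'],o['wrist_torque'],o['qpos'].round(2)); p=T[:3,3]
piv=np.array([0.5965,0.0172]); print(p, 'tool y ang',np.degrees(np.arctan2(T[1,1],T[0,1])))
r0=p[:2]-piv; r=np.linalg.norm(r0); a0=np.degrees(np.arctan2(r0[1],r0[0])); th0=2.5+180-a0; print('r',r,'world ang',a0,'handle',th0)
r=.0435
for k in list(range(5,61,5)):
    a=np.radians(a0-k); q=piv+r*np.array([np.cos(a),np.sin(a)]); print(k,round(th0+k,1),((q-p[:2])*100).round(2))
E
```

```text
6.0333 0.11596469104699107 [ 3.03624345 -6.02786033 -0.87797068] [-1.14526281 -0.49936527  0.04399328] [-0.04  0.57  1.83  0.    0.73 -0.87]
[0.56405896 0.04508956 0.08392414] tool y ang 47.824234466970616
r 0.04278140641006525 world ang 139.31436031221656 handle 43.185639687783436
5 48.2 [0.21 0.32]
10 53.2 [0.49 0.58]
15 58.2 [0.79 0.8 ]
20 63.2 [1.11 1.  ]
25 68.2 [1.45 1.18]
30 73.2 [1.81 1.32]
35 78.2 [2.17 1.43]
40 83.2 [2.54 1.5 ]
45 88.2 [2.92 1.55]
50 93.2 [3.3  1.56]
55 98.2 [3.68 1.54]
60 103.2 [4.05 1.49]
```

Request:
carry_out(
  targets=[
    {"delta_pos": [0.21, 0.32, 0], "yaw": -4.5},
    {"delta_pos": [0.49, 0.58, 0], "yaw": -9},
    {"delta_pos": [0.79, 0.8, 0], "yaw": -13.5},
    {"delta_pos": [1.11, 1.0, 0], "yaw": -18.5},
    {"delta_pos": [1.45, 1.18, 0], "yaw": -23.5},
    {"delta_pos": [1.81, 1.32, 0], "yaw": -28.5},
    {"delta_pos": [2.17, 1.43, 0], "yaw": -33.5},
    {"delta_pos": [2.54, 1.5, 0], "yaw": -38.5},
  ],
  grip=0,
  force=25,
)

```text
time_s: 6.7
position: [0.5889, 0.0586, 0.0839]
tcp_rot: [0.458, 0.538, -0.459, 0.539]
ft_force: [-3.4, -13.4, 4.1]
finger_gap: 0.11
```

```bash
cat > st.py <<'E'
from h import *
o=manip.get_obs(); T=pose(o); print(o['time_s'],o['finger_gap'],o['ft_force'],o['wrist_torque'],o['qpos'].round(2)); p=T[:3,3]
piv=np.array([0.5965,0.0172]); print(p, 'tool y ang',np.degrees(np.arctan2(T[1,1],T[0,1])))
r0=p[:2]-piv; r=np.linalg.norm(r0); a0=np.degrees(np.arctan2(r0[1],r0[0])); th0=2.5+180-a0; print('r',r,'world ang',a0,'handle',th0)
r=.0435
for k in range(3,22,3):
    a=np.radians(a0-k); q=piv+r*np.array([np.cos(a),np.sin(a)]); print(k,round(th0+k,1),((q-p[:2])*100).round(2))
E
python3 st.py
```

```text
6.7 0.10999803799841733 [ -3.43625788 -13.3810652    4.13449697] [-2.14120476  0.68711915  0.19273353] [-0.01  0.6   1.77 -0.    0.77 -0.17]
[0.58887194 0.05862386 0.0839109 ] tool y ang 9.110207712511851
r 0.04212034707245872 world ang 100.4339222873449 handle 82.0660777126551
3 85.1 [0.2  0.17]
6 88.1 [0.43 0.19]
9 91.1 [0.65 0.21]
12 94.1 [0.88 0.21]
15 97.1 [1.11 0.19]
18 100.1 [1.34 0.17]
21 103.1 [1.56 0.13]
```

Request:
carry_out(
  targets=[
    {"delta_pos": [0.2, 0.0, 0], "yaw": -3},
    {"delta_pos": [0.45, 0.0, 0], "yaw": -5.5},
    {"delta_pos": [0.7, 0.0, 0], "yaw": -8},
    {"delta_pos": [0.85, 0.0, 0], "yaw": -9},
    {"delta_pos": [0.95, 0.0, 0], "yaw": -9.5},
    {"delta_pos": [1.0, 0.0, 0], "yaw": -9.5},
    {"delta_pos": [1.0, 0.0, 0], "yaw": -9.5},
    {"delta_pos": [1.0, 0.0, 0], "yaw": -9.5},
  ],
)

```text
time_s: 7.37
position: [0.5955, 0.0591, 0.0838]
tcp_rot: [-0.499, -0.5, 0.504, -0.497]
ft_force: [-16.4, 1.7, 12.0]
finger_gap: 0.12
```

```bash
python3 st.py; python3 - <<'E'
from h import *
for c in ['side','scene']:
    img,d=manip.grab_frame(c); save(img,c+'3.png')
    b=(100,245,190,340) if c=='side' else (110,245,200,350)
    save(cv2.resize(img[b[0]:b[1],b[2]:b[3]],None,fx=5,fy=4,interpolation=cv2.INTER_CUBIC),c+'3z.png')
E
```

```text
7.3667 0.11954663995681192 [-16.43502399   1.67201807  12.01064275] [0.20419357 2.74160092 0.42065579] [-0.01  0.61  1.75 -0.    0.79 -0.  ]
[0.59549106 0.05905027 0.08377451] tool y ang -0.3247551196784715
r 0.041862427252594515 world ang 91.38104106972342 handle 91.11895893027658
3 94.1 [0.22 0.16]
6 97.1 [0.45 0.15]
9 100.1 [0.68 0.13]
12 103.1 [0.9  0.09]
15 106.1 [1.13 0.04]
18 109.1 [ 1.35 -0.02]
21 112.1 [ 1.56 -0.09]
```

View pics/side3z.png

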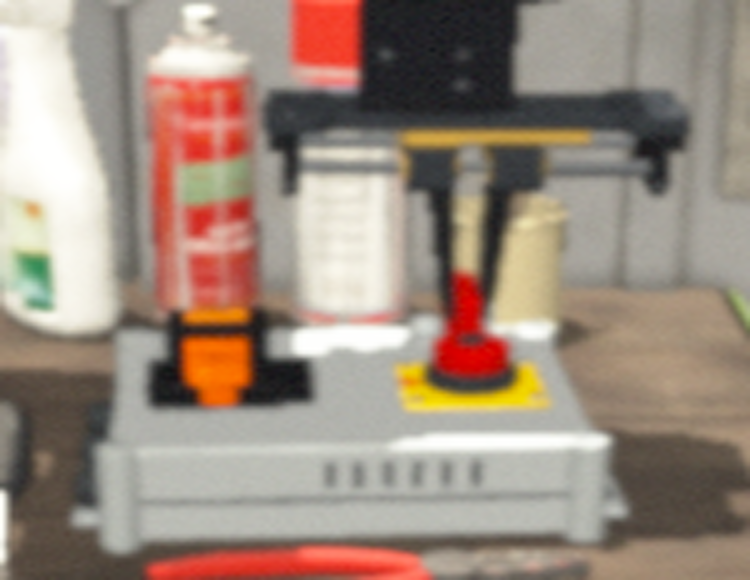

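View pics/scene3z.png

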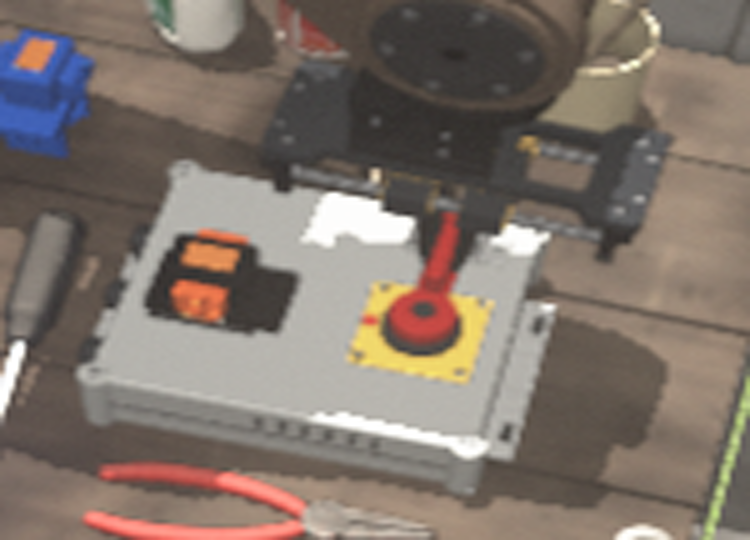

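Request:
carry_out(
  targets=[
    {"delta_pos": [0.3, 0, 0], "yaw": 0},
    {"delta_pos": [0.5, 0, 0], "yaw": 0},
    {"delta_pos": [0.5, 0, 0], "yaw": 0},
    {"delta_pos": [0.5, 0, 0], "yaw": 0},
    {"delta_pos": [0.3, 0, 0], "yaw": 0},
    {"delta_pos": [0.1, 0, 0], "yaw": 0},
    {"delta_pos": [0, 0, 0], "yaw": 0},
    {"delta_pos": [0, 0, 0], "yaw": 0},
  ],
)

```text
time_s: 8.13
position: [0.5952, 0.059, 0.0838]
tcp_rot: [-0.499, -0.5, 0.504, -0.497]
ft_force: [-3.8, -1.0, 3.8]
finger_gap: 0.114
```

```bash
python3 st.py|head -3
```

```text
8.1333 0.11397841720130722 [-3.77452051 -1.00988954  3.80118523] [-0.15944604  0.45756568  0.39071277] [-0.01  0.61  1.75 -0.    0.79 -0.  ]
[0.59521837 0.0590367  0.08378557] tool y ang -0.30386993455279443
r 0.041856330306785705 world ang 91.75466112358494 handle 90.74533887641506
```

Against the stop, I think. I'll open slightly, rise, and look.

Request:
carry_out(
  targets=[
    {"delta_pos": [0, 0, 0], "yaw": 0},
    {"delta_pos": [0, 0, 0], "yaw": 0},
    {"delta_pos": [0, 0, 0], "yaw": 0},
    {"delta_pos": [0, 0, 1], "yaw": 0},
    {"delta_pos": [0, 0, 3], "yaw": 0},
    {"delta_pos": [-0.5, 0, 6], "yaw": 0},
    {"delta_pos": [-2, -1, 9], "yaw": 6},
    {"delta_pos": [-4, -2, 11], "yaw": 13},
  ],
  grip=0.35,
)

```text
time_s: 8.8
position: [0.5561, 0.0391, 0.1967]
tcp_rot: [0.438, 0.554, -0.442, 0.553]
ft_force: [0.4, -1.5, 0.9]
finger_gap: 0.348
```

Request:
carry_out(
  targets=[
    {"delta_pos": [-1.5, -0.5, 1], "yaw": 7},
    {"delta_pos": [-3, -1, 2], "yaw": 14},
    {"delta_pos": [-5, -1.5, 2.5], "yaw": 21},
    {"delta_pos": [-6.5, -2, 3], "yaw": 28},
    {"delta_pos": [-8, -2.5, 3], "yaw": 35},
    {"delta_pos": [-9, -2.7, 3], "yaw": 42},
    {"delta_pos": [-9.5, -2.7, 3], "yaw": 49},
    {"delta_pos": [-9.5, -2.7, 3], "yaw": 56},
  ],
  grip=1,
)

```text
time_s: 9.47
position: [0.4602, 0.012, 0.2277]
tcp_rot: [0.125, 0.695, -0.129, 0.697]
ft_force: [0.9, 0.8, -0.1]
finger_gap: 0.853
```

Request:
carry_out(
  targets=[
    {"delta_pos": [0, 0, 0], "yaw": 7},
    {"delta_pos": [0, 0, 0], "yaw": 14},
    {"delta_pos": [0, 0, 0], "yaw": 21},
    {"delta_pos": [0, 0, 0], "yaw": 24},
    {"delta_pos": [0, 0, 0], "yaw": 24},
    {"delta_pos": [0, 0, 0], "yaw": 24},
    {"delta_pos": [0, 0, 0], "yaw": 24},
    {"delta_pos": [0, 0, 0], "yaw": 24},
  ],
)

```text
time_s: 10.13
position: [0.4603, 0.012, 0.2279]
tcp_rot: [-0.021, 0.705, 0.018, 0.708]
ft_force: [0.6, -0.2, 0.1]
finger_gap: 1.001
```

```bash
cat > look.py <<'E'
from h import *
import sys
n=sys.argv[1]
o=manip.get_obs(); T=pose(o); print(o['time_s'],T[:3,3],'tool y',np.degrees(np.arctan2(T[1,1],T[0,1])),o['ft_force'],o['finger_gap'])
img,d=manip.grab_frame('wrist'); save(img,f'w{n}.png'); np.savez(f'w{n}.npz',img=img,d=d,T=T)
img,d=manip.grab_frame('scene'); save(cv2.resize(img[110:245,200:350],None,fx=5,fy=4,interpolation=cv2.INTER_CUBIC),f'scene{n}z.png');np.savez(f'scene{n}.npz',img=img,d=d)
E
python3 look.py 4
```

```text
10.1333 [0.4602692  0.0120139  0.22785482] tool y 93.20716538517087 [ 0.57130486 -0.16993477  0.14320308] 1.0009974630470322
```

View pics/w4.png

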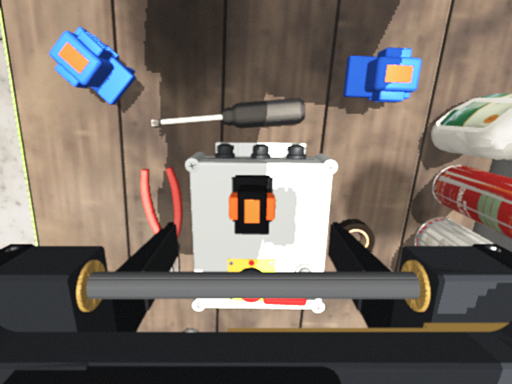

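View pics/scene4z.png

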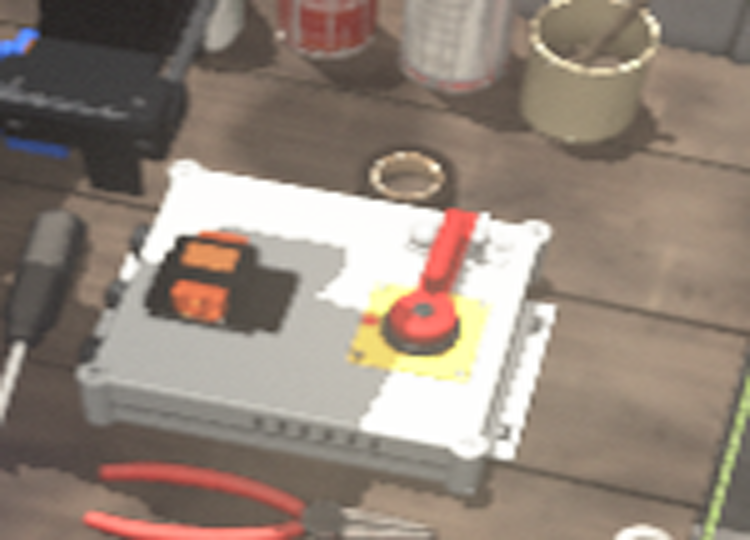

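```bash
python3 - <<'E'
from h import *
def an(img,d,cam,T=None,box=None):
    P=cloud(cam,d,T); hsv=cv2.cvtColor(img,cv2.COLOR_RGB2HSV)
    m=((hsv[...,0]<7)|(hsv[...,0]>170))&(hsv[...,1]>110)&(hsv[...,2]>60)&(abs(P[...,0]-.57)<.09)&(abs(P[...,1]-.04)<.09)&(P[...,2]>.07)&(P[...,2]<.11)
    Q=P[m]; top=Q[Q[:,2]>.094]
    print(cam,len(Q),len(top),'ctr',top[:,:2].mean(0).round(4),'min',Q.min(0).round(4),'max',Q.max(0).round(4))
    l=cv2.fitLine((top[:,:2]*1000).astype(np.float32),cv2.DIST_HUBER,0,.01,.01).ravel(); print('dir',np.degrees(np.arctan2(l[1],l[0])))
    # arm edges
    for y0 in np.arange(.01,.11,.008):
        q=Q[abs(Q[:,1]-y0)<.004]
        if len(q)>3: print(round(y0,3),len(q),q[:,0].min().round(4),q[:,0].max().round(4),q[:,2].max().round(4), q[q[:,2]>.094][:,0].mean().round(4) if (q[:,2]>.094).any() else '')
    return m
for n in ['0','4']:
    f=np.load(f'scene{n}.npz'); an(f['img'],f['d'],'scene')
f=np.load('w4.npz'); an(f['img'],f['d'],'wrist',f['T'])
save(cv2.resize(f['img'][240:320,180:345],None,fx=4.5,fy=4.5,interpolation=cv2.INTER_CUBIC),'w4z.png')
E
```

```text
scene 306 66 ctr [0.5558 0.0126] min [ 0.5134 -0.003   0.0701] max [0.6116 0.0284 0.1043]
dir -0.121096484
0.01 191 0.5149 0.6116 0.1043 0.5555
0.018 59 0.5134 0.6099 0.1027 0.557
0.026 15 0.5182 0.6047 0.0858 
scene 248 78 ctr [0.5957 0.0529] min [ 0.5799 -0.0023  0.0722] max [0.6116 0.0968 0.1043]
dir 89.14105
0.01 34 0.5799 0.6116 0.0855 
0.018 24 0.5816 0.61 0.085 
0.026 25 0.5889 0.6048 0.0983 0.5945
0.034 26 0.5892 0.6023 0.1031 0.5959
0.042 16 0.5875 0.6022 0.1023 0.5956
0.05 17 0.5873 0.6013 0.1029 0.5958
0.058 16 0.5874 0.6021 0.1042 0.5956
0.066 21 0.5865 0.6024 0.1043 0.5954
0.074 14 0.5869 0.6024 0.1038 0.5959
0.082 5 0.5942 0.6026 0.1004 0.5967
0.09 5 0.587 0.6017 0.0824 
wrist 284 248 ctr [0.5863 0.054 ] min [ 0.4811 -0.0024  0.079 ] max [0.6115 0.0873 0.1034]
dir 87.71225
0.01 8 0.6077 0.6115 0.0827 
0.018 18 0.6072 0.6112 0.083 
0.026 15 0.4906 0.6093 0.1011 0.494
0.034 22 0.5925 0.5979 0.1033 0.5953
0.042 33 0.5921 0.5987 0.103 0.5953
0.05 35 0.5921 0.5976 0.103 0.5948
0.058 38 0.5908 0.5988 0.1034 0.5949
0.066 42 0.5914 0.5981 0.1026 0.5946
0.074 42 0.5912 0.5974 0.1032 0.5943
0.082 16 0.5911 0.5971 0.102 0.5939
```

View pics/w4z.png

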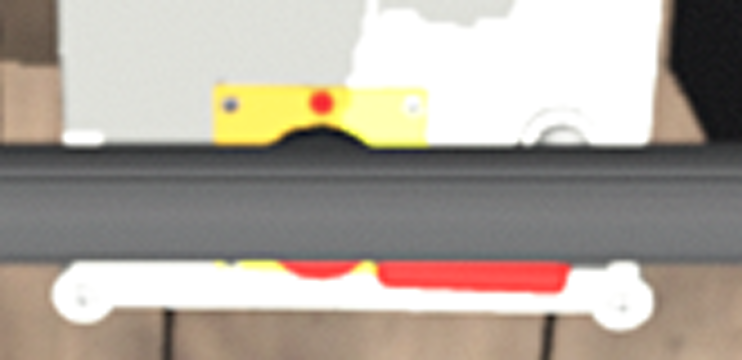

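Handle direction is about 1.585 rad (scene and wrist fits give 90.8–92°), so it is past 1.54. The button dome shows on the carrier side of the arm. Next I'll locate the carrier precisely.

```bash
cat > car.py <<'E'
from h import *
import sys
def car(n):
    f=np.load(f'w{n}.npz'); d=f['d'];P=cloud('wrist',d,f['T']); hsv=cv2.cvtColor(f['img'],cv2.COLOR_RGB2HSV)
    reg=(abs(P[...,0]-.49)<.045)&(abs(P[...,1]-.012)<.045)&(d>0)&(P[...,2]>.062)&(P[...,2]<.115)
    org=reg&(hsv[...,0]>=4)&(hsv[...,0]<22)&(hsv[...,1]>140)&(hsv[...,2]>80)
    k,l,s,c=cv2.connectedComponentsWithStats(org.astype(np.uint8))
    Rm=R.from_euler('z',-2.5,degrees=True).as_matrix()
    for j in range(1,k):
        if s[j,4]>30: 
            Q=P[l==j]; U=(Q-[.5415,.0148,.056])@Rm.T; print('org',s[j],Q.mean(0).round(4),'unit med',np.median(U,0).round(4),np.percentile(U,3,axis=0).round(4),np.percentile(U,97,axis=0).round(4))
    U=((P-[.5415,.0148,.056])@Rm.T)[reg]
    for a,b in [(.04,.05),(.025,.037),(.008,.013)]:
        q=U[(U[:,2]>a)&(U[:,2]<b)]; print(a,len(q),np.percentile(q,2,axis=0).round(4),np.percentile(q,98,axis=0).round(4))
car(sys.argv[1])
E
python3 car.py 4; python3 car.py 1
```

```text
org [229 192  10  29 242] [ 0.4849 -0.0071  0.0915] unit med [-0.0582 -0.0197  0.0365] [-0.068  -0.0243  0.018 ] [-0.0431 -0.0141  0.0427]
org [265 192  10  29 233] [0.4835 0.0325 0.0907] unit med [-0.0578  0.0203  0.0366] [-0.0678  0.0157  0.0159] [-0.0436  0.025   0.0402]
org [244 199  17  25 409] [0.4862 0.0129 0.1002] unit med [-0.0553  0.0008  0.0443] [-0.0683 -0.0077  0.0429] [-0.0413  0.0085  0.0455]
0.04 1105 [-0.0759 -0.0153  0.0405] [-0.0352  0.0149  0.0454]
0.025 384 [-0.0769 -0.0257  0.0258] [-0.0433  0.025   0.0369]
0.008 616 [-0.0857 -0.0205  0.0089] [-0.0146  0.0202  0.0128]
org [230 193   8  26 186] [ 0.4852 -0.0068  0.0915] unit med [-0.0575 -0.0194  0.0366] [-0.0679 -0.0235  0.0184] [-0.0433 -0.0146  0.0427]
org [262 194   9  26 192] [0.4833 0.0324 0.0911] unit med [-0.0583  0.0201  0.0366] [-0.0677  0.0154  0.0182] [-0.0427  0.0246  0.0414]
org [242 199  16  23 347] [0.4866 0.0126 0.1001] unit med [-0.0553 -0.      0.0442] [-0.0679 -0.0085  0.0427] [-0.041   0.0093  0.0456]
0.04 917 [-0.0758 -0.0146  0.0405] [-0.0087  0.0151  0.0455]
0.025 338 [-0.0769 -0.0248  0.0254] [-0.0085  0.0255  0.0369]
0.008 423 [-0.0856 -0.02    0.0093] [-0.0154  0.0202  0.0128]
```

Request:
carry_out(
  targets=[
    {"delta_pos": [0.5, 0, -1.5], "yaw": 0},
    {"delta_pos": [1.3, 0.05, -3.5], "yaw": -0.7},
    {"delta_pos": [2.0, 0.05, -6], "yaw": -0.7},
    {"delta_pos": [2.6, 0.05, -8], "yaw": -0.7},
    {"delta_pos": [2.6, 0.05, -9.5], "yaw": -0.7},
    {"delta_pos": [2.6, 0.05, -10], "yaw": -0.7},
    {"delta_pos": [2.6, 0.05, -10], "yaw": -0.7},
    {"delta_pos": [2.6, 0.05, -10], "yaw": -0.7},
  ],
  grip=0.8,
)

```text
time_s: 10.9
position: [0.4864, 0.0125, 0.1282]
tcp_rot: [-0.017, 0.706, 0.014, 0.708]
ft_force: [0.1, 0.2, 0.1]
finger_gap: 0.799
```

```bash
python3 look.py 5; python3 car.py 5; python3 -c "
from h import *
print(pose().round(4)); print(manip.get_obs()['position'])"
```

```text
10.9 [0.4863678  0.01251308 0.12819021] tool y 92.52809391022575 [0.05195665 0.15472907 0.05191066] 0.7987998706926095
org [218 193  14  42 483] [ 0.4846 -0.0075  0.0912] unit med [-0.0583 -0.0198  0.0364] [-0.068  -0.0243  0.0178] [-0.0443 -0.0149  0.0419]
org [273 194  13  41 481] [0.4831 0.0325 0.0909] unit med [-0.0579  0.0203  0.0363] [-0.0679  0.0157  0.0193] [-0.0439  0.025   0.0401]
org [240 205  25  36 847] [0.4865 0.0125 0.1002] unit med [-0.0551  0.0004  0.0442] [-0.0676 -0.0081  0.0429] [-0.0422  0.0083  0.0454]
0.04 2383 [-0.076  -0.015   0.0406] [-0.0356  0.0149  0.0453]
0.025 861 [-0.077  -0.0253  0.0261] [-0.0432  0.0251  0.0369]
0.008 1079 [-0.0856 -0.0205  0.0096] [-0.0148  0.0204  0.0127]
[[ 0.0053 -0.0442  0.999   0.4866]
 [-0.0043  0.999   0.0443  0.0125]
 [-1.     -0.0045  0.0051  0.1287]
 [ 0.      0.      0.      1.    ]]
[0.48662521 0.01248066 0.12871759]
```

View pics/w5.png

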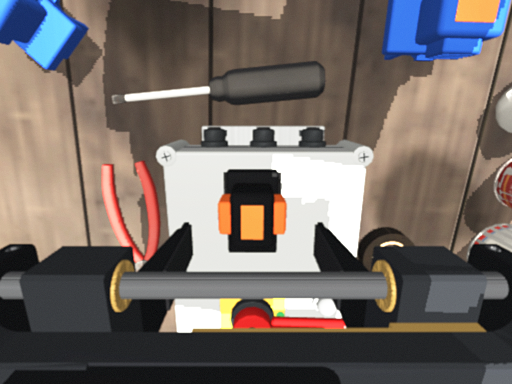

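The carrier sits at (252,210), centred between the fingers, and the red handle lies along +y at (310,323). I'll descend and pinch.

Request:
carry_out(
  targets=[
    {"delta_pos": [0, 0, -1.5], "yaw": 0},
    {"delta_pos": [0, 0, -3], "yaw": 0},
    {"delta_pos": [0, 0, -4.5], "yaw": 0},
    {"delta_pos": [0, 0, -5.3], "yaw": 0},
    {"delta_pos": [0, 0, -5.7], "yaw": 0},
    {"delta_pos": [0, 0, -5.7], "yaw": 0},
    {"delta_pos": [0, 0, -5.7], "yaw": 0},
    {"delta_pos": [0, 0, -5.7], "yaw": 0},
  ],
)

```text
time_s: 11.67
position: [0.487, 0.0124, 0.0725]
tcp_rot: [-0.017, 0.705, 0.014, 0.709]
ft_force: [-0.3, -0.4, 0.5]
finger_gap: 0.801
```

```bash
python3 st.py|head -2
```

```text
11.6667 0.8006368719135736 [-0.31665609 -0.38871658  0.49345747] [ 0.0362876  -0.20231099  0.03219711] [-0.11  0.51  2.04 -0.01  0.59 -1.72]
[0.4870097  0.01244426 0.07248317] tool y ang 92.53453734567398
```

Request:
carry_out(
  targets=[
    {"delta_pos": [0, 0, -0.1], "yaw": 0},
    {"delta_pos": [0, 0, -0.1], "yaw": 0},
    {"delta_pos": [0, 0, -0.1], "yaw": 0},
    {"delta_pos": [0, 0, -0.1], "yaw": 0},
    {"delta_pos": [0, 0, -0.1], "yaw": 0},
    {"delta_pos": [0, 0, -0.1], "yaw": 0},
    {"delta_pos": [0, 0, -0.1], "yaw": 0},
    {"delta_pos": [0, 0, -0.1], "yaw": 0},
  ],
  grip=0,
  force=35,
)

```text
time_s: 12.33
position: [0.4872, 0.0123, 0.0719]
tcp_rot: [-0.017, 0.704, 0.014, 0.709]
ft_force: [-1.2, -3.0, 6.8]
finger_gap: 0.398
```

Request:
carry_out(
  targets=[
    {"delta_pos": [0, 0, 0], "yaw": 0},
    {"delta_pos": [0, 0, 0], "yaw": 0},
    {"delta_pos": [0, 0, 0], "yaw": 0},
    {"delta_pos": [0, 0, 0], "yaw": 0},
    {"delta_pos": [0, 0, 0], "yaw": 0},
    {"delta_pos": [0, 0, 0], "yaw": 0},
    {"delta_pos": [0, 0, 0], "yaw": 0},
    {"delta_pos": [0, 0, 0], "yaw": 0},
  ],
)

```text
time_s: 13.0
position: [0.4872, 0.0122, 0.0719]
tcp_rot: [-0.017, 0.704, 0.014, 0.709]
ft_force: [-1.7, -1.7, 5.2]
finger_gap: 0.396
```

```bash
python3 st.py|head -2; python3 look.py 6
```

```text
13.0 0.3958092103169242 [-1.66845449 -1.71040543  5.2372894 ] [-0.20406699  0.11285773  0.01494438] [-0.11  0.51  2.04 -0.01  0.59 -1.72]
[0.48719814 0.01223668 0.07194921] tool y ang 92.5396593434349
13.0 [0.48719814 0.01223668 0.07194921] tool y 92.5396593434349 [-1.66845449 -1.71040543  5.2372894 ] 0.3958092103169242
```

View pics/w6.png

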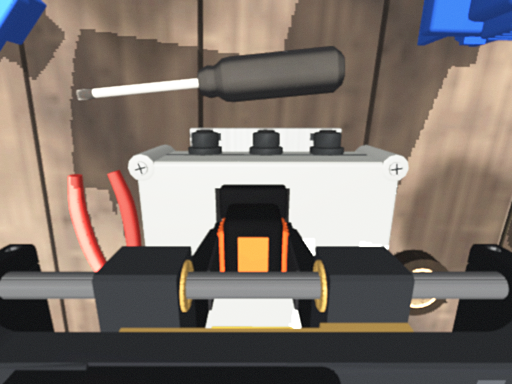

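Gap is 37.6 mm, so both catches are fully pressed. Lifting slowly.

Request:
carry_out(
  targets=[
    {"delta_pos": [0, 0, 0.3], "yaw": 0},
    {"delta_pos": [0, 0, 0.6], "yaw": 0},
    {"delta_pos": [0, 0, 0.9], "yaw": 0},
    {"delta_pos": [0, 0, 1.2], "yaw": 0},
    {"delta_pos": [0, 0, 1.5], "yaw": 0},
    {"delta_pos": [0, 0, 1.8], "yaw": 0},
    {"delta_pos": [0, 0, 2.1], "yaw": 0},
    {"delta_pos": [0, 0, 2.4], "yaw": 0},
  ],
)

```text
time_s: 13.77
position: [0.4872, 0.0123, 0.0963]
tcp_rot: [-0.017, 0.704, 0.014, 0.709]
ft_force: [0.1, 0.5, -4.0]
finger_gap: 0.396
```

```bash
python3 st.py|head -2; python3 - <<'E'
from h import *
for c in ['side']:
    img,d=manip.grab_frame(c)
    save(cv2.resize(img[100:245,190:340],None,fx=5,fy=4,interpolation=cv2.INTER_CUBIC),c+'7z.png')
E
```

```text
13.7667 0.3958922209847177 [ 0.06139332  0.50751978 -3.99594982] [ 0.08231567 -0.1850025   0.00693661] [-0.11  0.47  2.02 -0.01  0.65 -1.72]
[0.48718858 0.01225674 0.09625356] tool y ang 92.53967794452035
```

View pics/side7z.png

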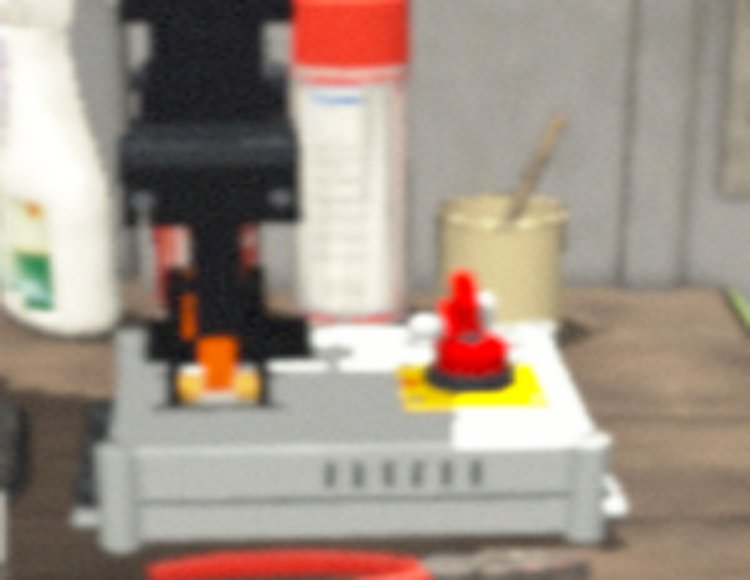

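The carrier is rising with the gripper. The handle stands between the button on its left and the bracket on its right, so it is in its off catch.

Request:
carry_out(
  targets=[
    {"delta_pos": [0, 0, 0.5], "yaw": 0},
    {"delta_pos": [0, 0, 1], "yaw": 0},
    {"delta_pos": [0, 0, 1.5], "yaw": 0},
    {"delta_pos": [0, 0, 2], "yaw": 0},
    {"delta_pos": [0, 0, 2.5], "yaw": 0},
    {"delta_pos": [0, 0, 3], "yaw": 0},
    {"delta_pos": [0, 0, 3.5], "yaw": 0},
    {"delta_pos": [0, 0, 4], "yaw": 0},
  ],
)

```text
time_s: 14.48
position: [0.4874, 0.0122, 0.1373]
tcp_rot: [-0.017, 0.704, 0.014, 0.71]
ft_force: [-1.1, -0.3, -2.9]
finger_gap: 0.397
```

Request:
carry_out(
  targets=[
    {"delta_pos": [0, 0, 0.8], "yaw": 0},
    {"delta_pos": [0, 0, 1.8], "yaw": 0},
    {"delta_pos": [0, 0, 2.8], "yaw": 0},
    {"delta_pos": [0, 0, 3.8], "yaw": 0},
    {"delta_pos": [0, 0, 4.8], "yaw": 0},
    {"delta_pos": [0, 0, 5.5], "yaw": 0},
    {"delta_pos": [0, 0, 5.8], "yaw": 0},
    {"delta_pos": [0, 0, 6], "yaw": 0},
  ],
)

```text
time_s: 15.15
position: [0.4874, 0.0123, 0.1978]
tcp_rot: [-0.017, 0.704, 0.014, 0.71]
ft_force: [0.5, 0.7, -3.2]
finger_gap: 0.394
```

Request:
carry_out(
  targets=[
    {"delta_pos": [0, 0, 0.3], "yaw": 0},
    {"delta_pos": [0, 0, 0.7], "yaw": 0},
    {"delta_pos": [0, 0, 1], "yaw": 0},
    {"delta_pos": [0, 0, 1], "yaw": 0},
    {"delta_pos": [0, 0, 1], "yaw": 0},
    {"delta_pos": [0, 0, 1], "yaw": 0},
    {"delta_pos": [0, 0, 1], "yaw": 0},
    {"delta_pos": [0, 0, 1], "yaw": 0},
  ],
)

```text
time_s: 15.82
position: [0.4873, 0.0122, 0.2076]
tcp_rot: [-0.017, 0.704, 0.014, 0.71]
ft_force: [-0.1, -0.8, -3.5]
finger_gap: 0.394
```

```bash
python3 st.py|head -2; python3 look.py 8; python3 - <<'E'
from h import *
img,d=manip.grab_frame('side'); np.savez('side8.npz',img=img,d=d)
save(cv2.resize(img[80:245,190:340],None,fx=4.5,fy=3.6,interpolation=cv2.INTER_CUBIC),'side8z.png')
P=cloud('side',d); m=(abs(P[...,0]-.487)<.05)&(abs(P[...,1]-.012)<.05)&(P[...,2]>.075)&(P[...,2]<.25)&(d>0)
print('lowest part z',np.percentile(P[m][:,2],[0.5,2,5]))
Q=P; f=np.load('scene8.npz'); Pc=cloud('scene',f['d']); h=cv2.cvtColor(f['img'],cv2.COLOR_RGB2HSV)
m=((h[...,0]<7)|(h[...,0]>170))&(h[...,1]>110)&(h[...,2]>60)&(abs(Pc[...,0]-.6)<.05)&(abs(Pc[...,1]-.05)<.05)&(Pc[...,2]>.094)&(Pc[...,2]<.11)
l=cv2.fitLine((Pc[m][:,:2]*1000).astype(np.float32),cv2.DIST_HUBER,0,.01,.01).ravel(); print('handle',182.5-np.degrees(np.arctan2(l[1],l[0]))%180,m.sum())
E
```

```text
15.8167 0.39390502976986064 [-0.13027147 -0.82068671 -3.53646179] [ 0.08931118 -0.10838836 -0.00220544] [-0.11  0.3   1.9  -0.    0.93 -1.72]
[0.48730271 0.01222136 0.20758305] tool y ang 92.53703739028796
15.8167 [0.48730271 0.01222136 0.20758305] tool y 92.53703739028796 [-0.13027147 -0.82068671 -3.53646179] 0.39390502976986064
lowest part z [0.15485334 0.15984727 0.16620394]
handle 93.16834 78
```

View pics/side8z.png

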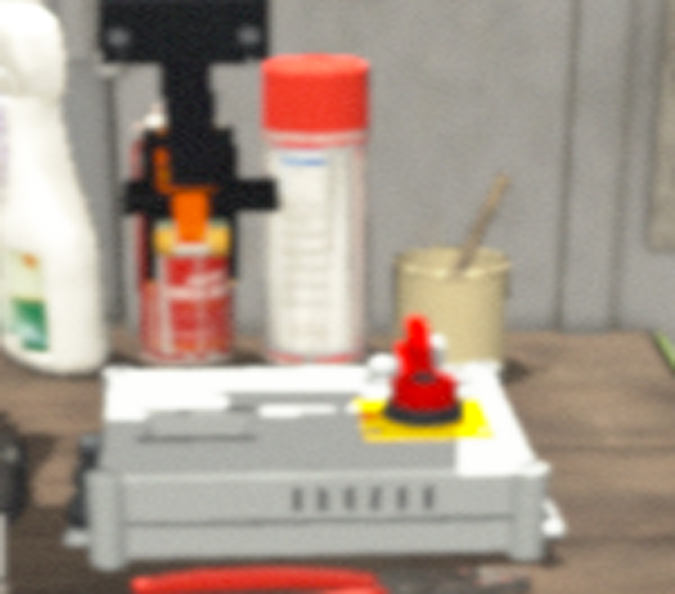

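View pics/scene8z.png

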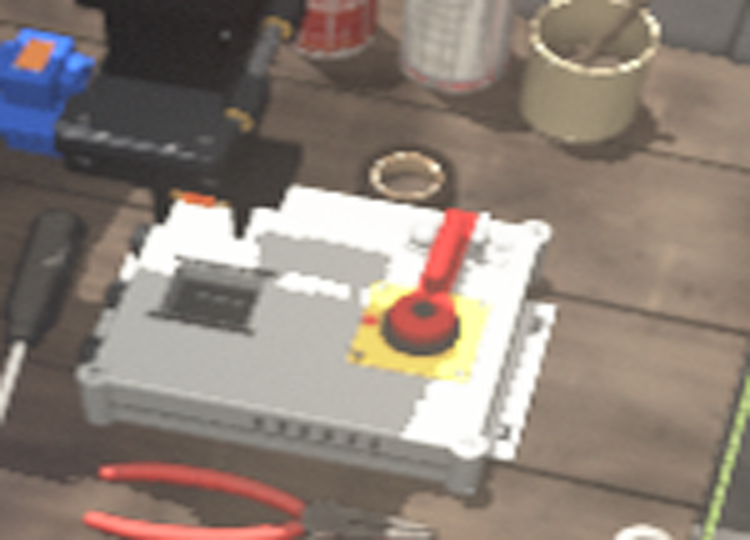

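View pics/w8.png

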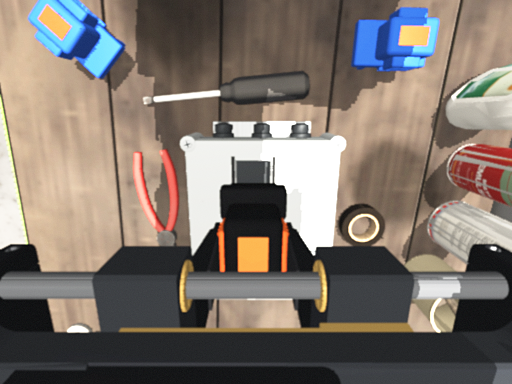

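The carrier is fully out: the empty socket shows at (215,295) in the scene crop. It hangs upright in the jaws about 9 cm above the cover, catches pinched, and the tools and tape are unmoved. The handle lies in its catch. I'm handing in.

```bash
python3 -c "
from h import *
o=manip.get_obs(); print(o['joint_vel'].round(4),o['finger_gap']); print(manip.job_done())"
```

```text
[ 0.0002 -0.002  -0.001  -0.0008  0.0017 -0.0001] 0.3947774956546605
the job is handed in; nothing more can be done
None
```

I switched the isolator off, then drew the fuse carrier out. I handed the job in with the arm holding the carrier still above the unit, at about 15.8 s of the 43 s allowed.

**Handle:** I gripped the fin and swung the handle over the button to its stop, where the reaction was about 16 N. The fitted angles disagree slightly. The wrist view gave about 90.8°, and two scene fits gave 92–93°, a degree or so over the 91.7° (1.6 rad) stop, which I put down to fitting error. All are past the 88.2° (1.54 rad) that counts as off. In the last side picture the handle stands between the button and the bracket.

**Carrier:** I pinched both catches at 35 N. The finger gap read 37.6 mm, a little under the 39 mm expected for fully pressed catches, and it stayed at 37–38 mm through the lift. I raised the carrier 13.6 cm, which puts its foot roughly 9–10 cm above the cover. The last pictures show the socket empty, the carrier upright, and the tools and tape where they were.

**Other checks:** The vertical force read 3.5 N at the end, a little over the carrier's 2.6 N weight. Between the looks, radial force on the handle reached about 13 N mid-swing because my pivot estimate was a millimetre or two off, and I corrected the path for it. Joint speeds were near zero at hand-in. I had no reading of the catch travel or the handle angle beyond these measurements.

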